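# Tip the parts tray so the barrels gather in the bay corner

## Robot

A 7-joint arm with a two-finger parallel gripper is mounted at the origin on the work surface. World frame = base frame: x ahead of the robot, y to its left, z up, the work surface at z = 0. Lengths are in m, angles in rad, forces in N, time in s.
With the tool pointing down it reaches from about 0.425 to 1.025 m from the base axis. Payload 3.6 kg.
Tool frame: the origin (TCP) lies at the very end of the fingers, on their centre line; the grasp point (between the pads) lies pinch_z behind it (pinch_z is the distance from the TCP to the grasp point, in m); z points along the fingers, y is the direction in which the jaws open and shut (so a half turn about z gives the same grasp; the last joint's range is limited). The gripper opens to 85 mm and grips with 20 to 120 N. Pads are 22 mm wide; open, the fingers measure 114 mm over their backs; the gripper's body (76 mm by 85 mm) begins 54 mm behind the grasp point. The pads swing forward as they close: fully open they stand 13 mm farther back than shut.
Start: joints at [-1.444, 0.591, 0.048, 1.609, -0.033, 0.943, -0.034], TCP at [0.159, 0.707, 0.231] pointing down, gripper open.
Joint ranges: [-2.69, 2.69], [-0.47, 2.24], [-1.27, 1.36], [0.19, 2.51], [-1.53, 4.68], [0.08, 2.07], [-3.09, 3.09]. Speed limits (rad/s): [2.57, 2.57, 3.14, 3.14, 3.14, 3.14, 3.14].

## Interface

Orientations are given as a unit quaternion [w, x, y, z].
In Python, from bench import get_state, get_image, camera_info, hand_in, pinch_z gives the robot as it stands.
- The arm moves only by the tool send_rows, never from a script. Its argument "targets" is a list that holds one entry, the list of rows, each a list of 6 numbers: the shift along the world's x, y, z in units of 30 mm (1.0 is 30 mm), then the turn, a rotation vector about the world's x, y, z in units of 6 degrees (1.0 is 6 degrees). A call has 1 to 20 rows; each row shifts and turns the pose as measured when the row begins; what a row does not reach is not made up. A row lasts 1/10 s, in which the tool goes at most 50 mm and 8.59 degrees, less where a joint would pass 70% of its speed; a pose out of reach is approached as far as the arm can. A call is refused whole if a number of a shift passes 1 or a number of a turn 1, either way. A call with a gripper value outside its range is refused whole. "claw" is the opening, from 0 (shut) to 1 (fully open), set as the call begins (left out, the last holds). The fingers move at their own pace and stop on an object; the grip force is fixed at half the most. Time passes only in rows, so rows that do not move let the fingers close. It gives the time, the measured TCP pose, the force and the opening at its end, in the units of the state.
- get_state(): the state, without advancing time (a new reading comes with each control period).
- get_image(name): name is "scene" or "top"; returns the picture (480x640x3 uint8, red, green, blue); there is no depth.
- camera_info(name): a dict with "mtx" (3x3 intrinsics, pixels), "position" and "attitude" of the camera in the world. Camera axes: x right, y down, z forward; pixel columns grow to the right and rows downward; lengths in m; the calibration is good to about 2 mm. A picture is of the moment at which its call begins. camera_info takes no time and is no camera call.
- hand_in(): hands the job in, once; it reports no verdict.
The state is a dict: "clock": time; "qpos": joint angles; "qvel": joint speeds; "tau": joint torques, N m; "ee_pos": TCP position; "eef_rot": TCP orientation; "force": force on the tool from outside, world axes, zero at the start; "torque": the same for the moment, N m; "grip_width": opening from 0.0 (shut) to 1.0 (fully open).
Only numpy, scipy, OpenCV 4.12 (cv2) and the standard library are available. Lean on these libraries where they do the work, as an engineer would, in place of code of your own. Each camera call takes 0.05 s, during which the arm holds its last target.

## Task

Push the mahogany parts tray along the rollers, without lifting it, into the bay until it is home against the end stop. Then grip its wall and tip it up with its far corner staying down in the corner between end stop and back fence, until all four brass barrels have slid into that corner of the tray, and finish while still holding the tray tilted and still. Keep the fingers off the polished barrels and do not disturb the other things on the bench.

Things in the scene. Friction and masses are not known exactly. Their poses are not given: they have to be found in the camera images.
- run: Fixed wooden roller run, 470 mm long, 162 mm wide, on the bench; origin on the bench top. +y: along the run, away from the bay; +x: back side (away from the robot). Nine free rollers 20 mm thick (axes along x, every 30 mm, y = -15 to 225 mm), tops 35 mm above the bench. Side rails at x = +/-68 mm (inner faces) rise 7 mm above the roller tops. The bay is the -y end.
- bay_seat (a point): point on the bay floor (a plain board, top 34 mm above the bench, run y = -30 to -205 mm) where the middle of the tray's underside lies when the tray is home against the end stop, whose face is 85 mm to -y of this point. The bay has no front rail. Axes as run
- bay_corner (a point): corner of the bay on its floor, where the back fence (the +x rail, inner face run x = 68 mm) meets the end stop (face y = -205 mm); both rise 8 mm above the bay floor. Axes as run
- tray_center (a point): centre (half-way up) of the loose mahogany tray, an open box 130 (x) by 170 (y) by 50 mm high, walls and floor 8 mm thick, about 0.3 kg; axes parallel to run at the start. It stands on the rollers, underside 35 mm above the bench, 3 mm clear of each rail. A wall can be pinched over its 8 mm; fingertips 22 mm below the rim stay 20 mm above its inner floor
- tray_low (a point): outer bottom corner of the tray that comes into the bay's corner: 65 mm in x, -85 mm in y, -25 mm in z from tray_center
- tray_pool (a point): the inside of that same corner, on the tray's inner floor: 57 mm in x, -77 mm in y, -17 mm in z from tray_center; here the barrels shall gather
- tray_high (a point): outer bottom corner of the tray diagonally opposite, the one to be raised: -65 mm in x, +85 mm in y, -25 mm in z from tray_center
- barrel0_center (a point): centre of one of four alike loose brass mainspring barrels: upright drum 18 mm across and 10 mm high (13 mm with its arbor stub), 18 g, toothed at the foot; lies on the tray's floor. Polished brass on waxed wood, tray tilted evenly towards the corner: they start sliding at 0.1 to 0.2 rad, but come down along a wall into the corner only at 0.25 to 0.4 rad
- barrel1_center (a point): centre of one of four alike loose brass mainspring barrels: upright drum 18 mm across and 10 mm high (13 mm with its arbor stub), 18 g, toothed at the foot; lies on the tray's floor. Polished brass on waxed wood, tray tilted evenly towards the corner: they start sliding at 0.1 to 0.2 rad, but come down along a wall into the corner only at 0.25 to 0.4 rad
- barrel2_center (a point): centre of one of four alike loose brass mainspring barrels: upright drum 18 mm across and 10 mm high (13 mm with its arbor stub), 18 g, toothed at the foot; lies on the tray's floor. Polished brass on waxed wood, tray tilted evenly towards the corner: they start sliding at 0.1 to 0.2 rad, but come down along a wall into the corner only at 0.25 to 0.4 rad
- barrel3_center (a point): centre of one of four alike loose brass mainspring barrels: upright drum 18 mm across and 10 mm high (13 mm with its arbor stub), 18 g, toothed at the foot; lies on the tray's floor. Polished brass on waxed wood, tray tilted evenly towards the corner: they start sliding at 0.1 to 0.2 rad, but come down along a wall into the corner only at 0.25 to 0.4 rad
- egg_base_center (a point): bystander: centre of a white porcelain egg-shaped base, 69 mm across, 71 mm high, on the bench
- burnisher_center (a point): bystander: middle of a horn-handled steel burnisher lying on the bench, 160 mm long (its x), 19 mm thick
- movement_center (a point): bystander: centre of a brass clockwork frame (two plates on pillars), 60 by 46 by 46 mm, on the bench
Things that resemble listed ones, but are neither listed nor needed, are in the scene too. What is shaped like the part that bears tray_center but blue is not meant.

How it is judged:
By the outcome, as a careful person would: the job done as asked, in the order asked, and still so for the second after the job is handed in, while the arm keeps its last pose, push and grip.
It also fails if it takes over 58 s, if anything falls off the work surface, if the arm or the gripper's body presses on something with over 40 N, if the wrist force passes 120 N, or if a joint passes its speed limit or range.

## Working session

There is one attempt and no reset: what is moved stays moved. The work goes in short steps, Python scripts to look and compute and a tool call to move; the robot and the scene stay as the last step left them, time stands still between calls to the robot, and variables do not carry over. Pictures are saved under pics/ and viewed, and the job is handed in when it is done.

Besides the shell and the picture viewer there is one more tool, called after "Emit:" as name([rows], argument=value, ...), one row to a line, values as JSON. send_rows: Moves the arm, as the interface text tells. Its arguments: {"type":"object","properties":{"targets":{"type":"array"},"claw":{"type":"number"}},"required":["targets"]}

```bash
mkdir -p pics; ls
python3 - <<'E'
from bench import *
import bench,cv2
print(get_state()); print(pinch_z if not callable(pinch_z) else pinch_z())
for n in("scene","top"):
    print(n,camera_info(n)); cv2.imwrite(f"pics/{n}0.png",get_image(n)[:,:,::-1])
E
```

```text
pics
{'clock': 0.0, 'qpos': array([-1.4434982 ,  0.59209665,  0.04830109,  1.60985108, -0.03330297,
        0.94271778, -0.03369417]), 'qvel': array([-1.09387632e-03,  2.94453625e-04,  1.33949245e-04,  2.98211606e-05,
       -2.00372993e-03, -2.17935435e-03,  1.67573827e-03]), 'tau': array([-4.32168690e-04, -5.48688591e+01,  1.54667672e+00, -1.98129416e+01,
        9.40121157e-03,  8.97217338e-03,  2.34422881e-07]), 'ee_pos': array([0.15859026, 0.70657474, 0.23014643]), 'eef_rot': array([-6.26388673e-05,  1.10133717e-01,  9.93916133e-01, -1.13227321e-03]), 'force': array([ 0.32755956, -0.5923668 ,  0.40592464]), 'torque': array([-0.02124264, -0.02993735,  0.00175092]), 'grip_width': 0.9962648075812406}
0.0187
scene {'mtx': array([[547.38139164,   0.        , 316.40841597],
       [  0.        , 547.38139164, 240.32675592],
       [  0.        ,   0.        ,   1.        ]]), 'position': array([ 1.1004603 , -0.34570365,  1.03872011]), 'attitude': array([-0.22222816,  0.83369768,  0.48663123, -0.13694114])}
top {'mtx': array([[546.25432488,   0.        , 308.09845698],
       [  0.        , 546.25432488, 232.91247646],
       [  0.        ,   0.        ,   1.        ]]), 'position': array([ 0.41417744, -0.054393  ,  1.0243015 ]), 'attitude': array([-0.04155106,  0.70944609, -0.70056834,  0.06452721])}
```

View pics/scene0.png

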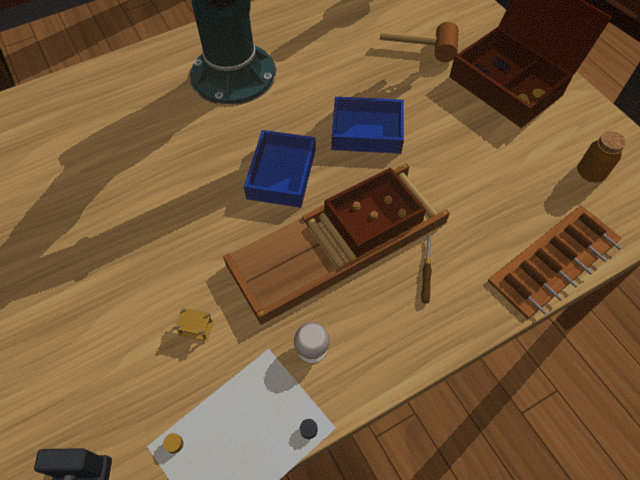

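View pics/top0.png

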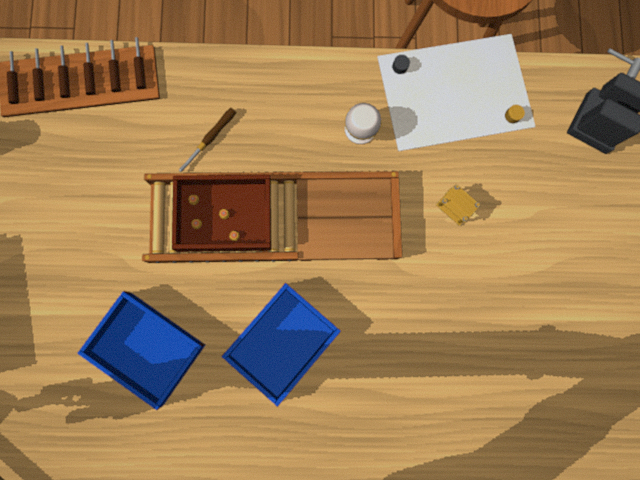

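The top view shows the mahogany tray at about (173-271, 177-250), the bay to its right with its end stop at about x=397, the egg at (362,122), the movement at (459,204) and the burnisher at (208,140). I'll measure these now.

```bash
cat > h.py <<'E'
import numpy as np,cv2
from scipy.spatial.transform import Rotation as R
from bench import *
def cam(n):
    c=camera_info(n);q=c['attitude'];return c['mtx'],c['position'],R.from_quat([q[1],q[2],q[3],q[0]]).as_matrix()
def ray(n,u,v,z):
    K,p,A=cam(n);d=A@np.linalg.solve(K,[u,v,1.]);return p+d*(z-p[2])/d[2]
def proj(n,P):
    K,p,A=cam(n);c=(np.atleast_2d(P)-p)@A;c=c@K.T;return c[:,:2]/c[:,2:]
def tri(u1,u2):
    D=[];P=[]
    for n,u in(("top",u1),("scene",u2)):
        K,p,A=cam(n);d=A@np.linalg.solve(K,[u[0],u[1],1.]);d/=np.linalg.norm(d);M=np.eye(3)-np.outer(d,d);D.append(M);P.append(M@p)
    return np.linalg.solve(sum(D),sum(P))
E
python3 - <<'E'
from h import *
a=cv2.imread("pics/top0.png")[160:275,135:415];cv2.imwrite("pics/topz.png",cv2.resize(a,None,fx=2.85,fy=2.85,interpolation=cv2.INTER_CUBIC))
a=cv2.imread("pics/scene0.png")[160:325,215:455];cv2.imwrite("pics/scz.png",cv2.resize(a,None,fx=3.3,fy=3.3,interpolation=cv2.INTER_CUBIC))
E
```

```text
(no output)
```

View pics/topz.png

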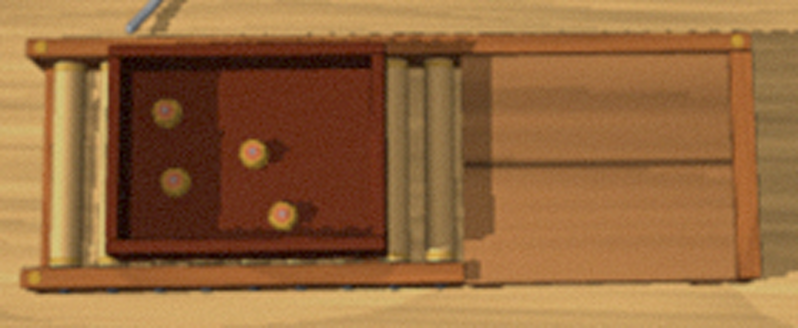

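View pics/scz.png

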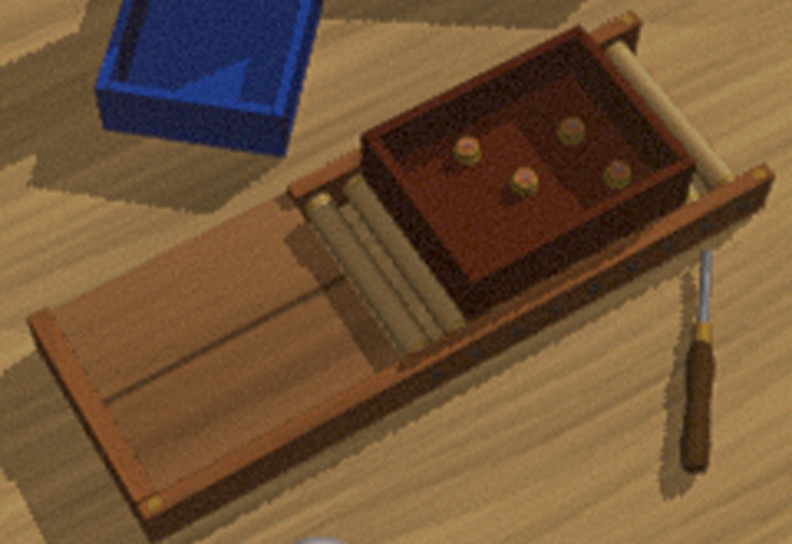

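Run:
```python
from h import *
def T(u,v,z): return ray("top",u/2.85-.3+135,v/2.85-.3+160,z)
print("rim",*[T(*p,.085).round(4) for p in((108,45),(385,47),(385,252),(106,255))],sep="\n")
print("rail outer back L,R;front L;stop FR, stop face back/front",*[T(*p,.042).round(4) for p in((27,40),(752,34),(22,290),(762,276),(731,50),(738,278))],sep="\n")
def S(u,v,z): return ray("scene",u/3.3-.3+215,v/3.3-.3+160,z)
print("scene rim",*[S(*p,.085).round(4) for p in((693,160),(470,280),(362,140),(582,28))],sep="\n")
print("stop",*[S(*p,.042).round(4) for p in((152,514),(30,318),(770,172))],sep="\n")
print("barrels",*[T(*p,.056).round(4) for p in((166,111),(174,180),(253,152),(283,214))],sep="\n")
print("egg",ray("top",362,122,.05),"mov",ray("top",459,204,.04),"burn",ray("top",235,110,.01),ray("top",182,170,.01))
for i in("scene","top"):
  for c in ((ray("top",127,293,.05)),): pass
print("blue",*[ray("top",*p,.05).round(3) for p in((127,292),(204,345),(286,284),(340,331),(223,356))],sep="\n")
```

```text
rim
[0.6548 0.1544 0.085 ]
[ 0.6567 -0.0157  0.085 ]
[ 0.5289 -0.0183  0.085 ]
[0.5247 0.1495 0.085 ]
rail outer back L,R;front L;stop FR, stop face back/front
[0.6681 0.2158 0.042 ]
[ 0.681 -0.253  0.042]
[0.507  0.2101 0.042 ]
[ 0.5222 -0.257   0.042 ]
[ 0.67  -0.239  0.042]
[ 0.5207 -0.2416  0.042 ]
scene rim
[0.6536 0.1502 0.085 ]
[ 0.6585 -0.0175  0.085 ]
[ 0.5367 -0.0237  0.085 ]
[0.5312 0.1468 0.085 ]
stop
[ 0.6818 -0.2495  0.042 ]
[ 0.5251 -0.2577  0.042 ]
[0.6662 0.2109 0.042 ]
barrels
[0.6201 0.1226 0.056 ]
[0.5761 0.1157 0.056 ]
[0.5947 0.0671 0.056 ]
[0.5555 0.0471 0.056 ]
egg [ 0.77294302 -0.18404793  0.05      ] mov [ 0.62185135 -0.3653053   0.04      ] burn [0.80642251 0.05733735 0.01      ] [0.68499409 0.15388423 0.01      ]
blue
[0.452 0.232 0.05 ]
[0.362 0.094 0.05 ]
[ 0.469 -0.047  0.05 ]
[ 0.388 -0.143  0.05 ]
[0.343 0.06  0.05 ]
```

Run:
```python
from h import *
for p in((475,0),(608,14),(452,70),(524,120),(562,80),(510,0)):print(p,ray("scene",*p,.08).round(3),ray("scene",*p,.18).round(3))
print("hammer",ray("scene",447,30,.03).round(3),"jar",ray("scene",610,140,.1).round(3))
```

```text
(475, 0) [0.162 0.66  0.08 ] [0.26  0.555 0.18 ]
(608, 14) [0.384 0.927 0.08 ] [0.459 0.794 0.18 ]
(452, 70) [0.348 0.446 0.08 ] [0.427 0.364 0.18 ]
(524, 120) [0.564 0.492 0.08 ] [0.62  0.405 0.18 ]
(562, 80) [0.509 0.656 0.08 ] [0.571 0.551 0.18 ]
(510, 0) [0.209 0.742 0.08 ] [0.302 0.628 0.18 ]
hammer [0.177 0.568 0.03 ] jar [0.714 0.6   0.1  ]
```

Emit:
send_rows([
  [[0.5, -0.7, 0.5, 0, 0, 0], [0.8, -1, 0.5, 0, 0, 1], [0.8, -1, 0, 0, 0, 1], [0.8, -1, 0, 0, 0, 0.4]],
], claw=0)

```text
clock: 0.5
ee_pos: [0.2388, 0.5964, 0.2574]
eef_rot: [-0.002, -0.027, 1.0, -0.002]
force: [-0.5, -0.7, -0.5]
grip_width: 0.329
```

Emit:
send_rows([
  [[0.2, -1, 0, 0, 0, 0], [0.2, -1, 0, 0, 0, 0], [0.3, -1, 0, 0, 0, 0], [0.3, -1, 0, 0, 0, 0], [0.5, -1, 0, 0, 0, 0], [0.8, -1, 0, 0, 0, 0], [1, -1, 0, 0, 0, 0], [1, -1, 0, 0, 0, 0]],
], claw=0)

```text
clock: 1.3
ee_pos: [0.3707, 0.3434, 0.2551]
eef_rot: [-0.003, -0.029, 1.0, -0.005]
force: [0.2, -0.4, -0.4]
grip_width: -0.002
```

Emit:
send_rows([
  [[1, -0.7, 0, 0, 0, -0.25], [1, -0.7, 0, 0, 0, 0], [1, -0.7, 0, 0, 0, 0], [1, -0.7, -0.5, 0, 0, 0], [1, -0.7, -0.5, 0, 0, 0], [1, -0.7, -0.5, 0, 0, 0], [0.8, -0.5, -0.5, 0, 0, 0]],
])

```text
clock: 2.0
ee_pos: [0.5827, 0.1919, 0.1941]
eef_rot: [-0.002, -0.013, 1.0, -0.005]
force: [0.6, -1.2, 0.2]
grip_width: -0.004
```

Emit:
send_rows([
  [[0.2, -0.1, -1, 0, 0, 0], [0, 0, -1, 0, 0, 0], [0, 0, -1, 0, 0, 0], [0, 0, -0.8, 0, 0, 0], [0, 0, -0.6, 0, 0, 0], [0, 0, -0.2, 0, 0, 0]],
])

```text
clock: 2.6
ee_pos: [0.5932, 0.1812, 0.0481]
eef_rot: [-0.002, -0.008, 1.0, -0.007]
force: [0.7, -0.1, 1.3]
grip_width: 0.0
```

```bash
cat > look.py <<'E'
import sys
from h import *
n=sys.argv[1]
a=get_image("top")[:,:,::-1];cv2.imwrite(f"pics/{n}t.png",a);a=a[140:290,125:425]
b=get_image("scene")[:,:,::-1];cv2.imwrite(f"pics/{n}s.png",b);b=b[110:350,180:480]
c=np.zeros((300+240*2-0,600,3),np.uint8)
c=np.vstack([cv2.resize(a,(480,240),interpolation=3),cv2.resize(b,(450,360),interpolation=3) if 0 else cv2.copyMakeBorder(cv2.resize(b,(450,360),interpolation=3),0,0,15,15,0)])
cv2.imwrite(f"pics/{n}.png",c);print(get_state()['clock'])
E
python3 look.py a1
```

```text
2.7
```

View pics/a1.png

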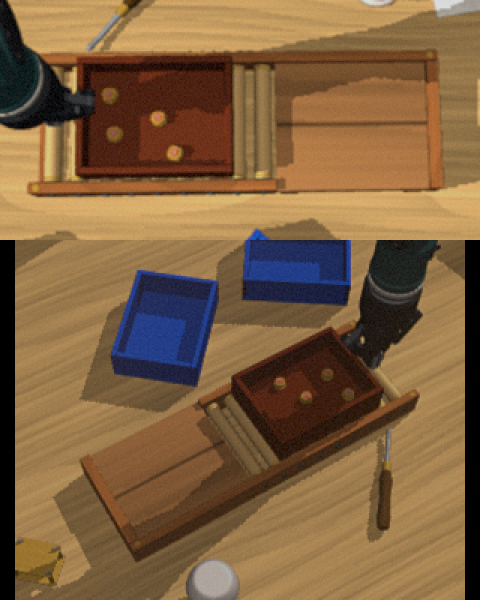

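The shut fingers stand just behind the tray's +y wall (composite about 85,100), and the tray and barrels have not moved. I'll push.

Emit:
send_rows([
  [[-0.08, -0.15, 0, 0, 0, 0], [0, -0.15, 0, 0, 0, 0], [0.01, -0.15, 0, 0, 0, 0], [0.01, -0.18, 0, 0, 0, 0], [0.01, -0.2, 0, 0, 0, 0], [0.01, -0.22, 0, 0, 0, 0], [0.01, -0.25, 0, 0, 0, 0], [0.01, -0.25, 0, 0, 0, 0], [0.01, -0.25, 0, 0, 0, 0], [0.01, -0.25, 0, 0, 0, 0], [0.01, -0.25, 0, 0, 0, 0], [0.01, -0.25, 0, 0, 0, 0]],
])

```text
clock: 3.9
ee_pos: [0.5966, 0.1006, 0.0541]
eef_rot: [0.002, -0.008, 1.0, -0.004]
force: [-0.4, 0.1, -0.7]
grip_width: 0.003
```

```bash
python3 look.py a2
```

```text
4.0
```

View pics/a2.png

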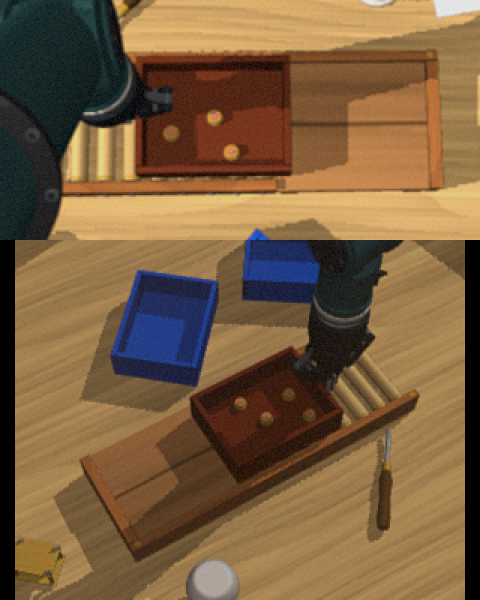

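The tray has rolled about 65 mm with the barrels staying put relative to it. I'll keep pushing.

Emit:
send_rows([
  [[-0.1, -0.25, -0.05, 0, 0, 0], [-0.04, -0.25, 0, 0, 0, 0], [0, -0.25, 0, 0, 0, 0], [0, -0.25, -0.02, 0, 0, 0], [0, -0.25, -0.02, 0, 0, 0], [0, -0.25, 0, 0, 0, 0], [0, -0.25, -0.02, 0, 0, 0], [0, -0.25, 0, 0, 0, 0], [0, -0.25, -0.02, 0, 0, 0], [0, -0.25, 0, 0, 0, 0], [0, -0.25, -0.02, 0, 0, 0], [0, -0.25, 0, 0, 0, 0], [0, -0.25, 0, 0, 0, 0], [0, -0.25, 0, 0, 0, 0], [0, -0.22, 0, 0, 0, 0], [0, -0.22, 0, 0, 0, 0]],
])

```text
clock: 5.6
ee_pos: [0.5946, -0.0262, 0.0495]
eef_rot: [0.005, -0.009, 1.0, -0.004]
force: [0.7, 1.9, -0.5]
grip_width: -0.001
```

```bash
python3 look.py a3
```

```text
5.7
```

View pics/a3.png

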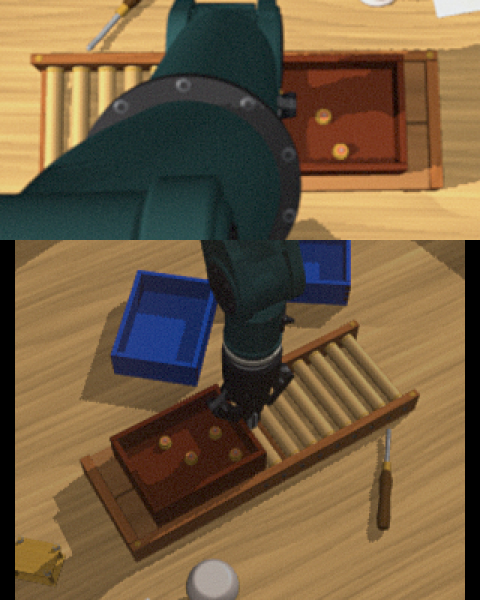

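The tray is in the bay, about 25-30 mm short of the stop, and straight.

Emit:
send_rows([
  [[0, -0.2, 0, 0, 0, 0], [0, -0.2, 0, 0, 0, 0], [0, -0.2, 0, 0, 0, 0], [0, -0.17, 0, 0, 0, 0], [0, -0.15, 0, 0, 0, 0], [0, -0.15, 0, 0, 0, 0]],
])

```text
clock: 6.3
ee_pos: [0.5933, -0.0582, 0.0494]
eef_rot: [0.004, -0.009, 1.0, -0.002]
force: [2.2, 12.8, 2.0]
grip_width: -0.003
```

Emit:
send_rows([
  [[0, -0.13, 0, 0, 0, 0], [0, -0.13, 0, 0, 0, 0], [0, -0.13, 0, 0, 0, 0]],
])

```text
clock: 6.6
ee_pos: [0.5938, -0.0578, 0.0495]
eef_rot: [0.003, -0.014, 1.0, 0.004]
force: [-0.3, 9.2, 2.3]
grip_width: 0.001
```

Emit:
send_rows([
  [[0, 0.3, 0, 0, 0, 0], [0, 0.4, 0.3, 0, 0, 0], [0, 0.3, 1, 0, 0, 0], [0, 0.5, 1, 0, 0, 0], [-0.3, 1, 1, 0, 0, 0], [0, 1, 0, 0, 0, 0], [0, 0.3, 0, 0, 0, 0]],
], claw=0)

```text
clock: 7.3
ee_pos: [0.5835, 0.0533, 0.1545]
eef_rot: [0.004, -0.009, 1.0, 0.001]
force: [-0.1, 0.4, 0.1]
grip_width: 0.006
```

```bash
python3 look.py a4
python3 - <<'E'
import cv2
a=cv2.imread("pics/a4t.png")[160:275,270:420];cv2.imwrite("pics/a4z.png",cv2.resize(a,None,fx=5,fy=5,interpolation=2))
a=cv2.imread("pics/a4s.png")[200:325,215:375];cv2.imwrite("pics/a4sz.png",cv2.resize(a,None,fx=4.6,fy=4.6,interpolation=2))
E
```

```text
7.4
```

View pics/a4z.png

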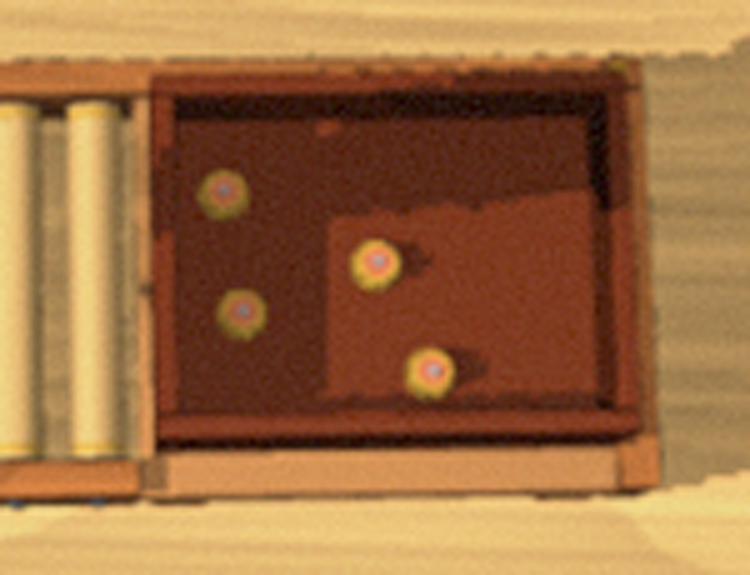

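View pics/a4sz.png

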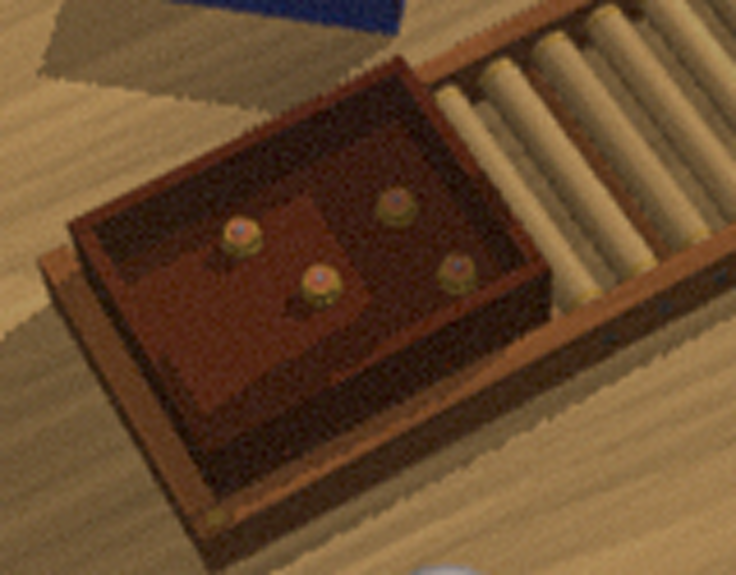

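The tray is home: its right wall meets the end stop (a4z about x=635) and it sits square by the fence. All four barrels are away from the walls.

Run:
```python
from h import *
T=lambda u,v,z: ray("top",u/5-.4+270,v/5-.4+160,z)
S=lambda u,v,z: ray("scene",u/4.6-.4+215,v/4.6-.4+200,z)
a=[T(*p,.084) for p in((154,77),(637,76),(637,437),(156,440))]
b=[S(*p,.084) for p in((550,270),(220,495),(70,222),(402,58))]
print(np.round(a,4),np.round(b,4),np.mean(a,0).round(4),np.mean(b,0).round(4),sep="\n")
for s,t in(((223,193),(458,270)),((241,313),(397,205)),((376,263),(322,285)),((429,372),(243,235))):print(T(*s,.055).round(4),S(*t,.055).round(4))
s=get_state();q=s['eef_rot'];print(R.from_quat([*q[1:],q[0]]).as_matrix().round(3),s['qpos'].round(3))
```

```text
[[ 0.6601 -0.0696  0.084 ]
 [ 0.6637 -0.2416  0.084 ]
 [ 0.5342 -0.2397  0.084 ]
 [ 0.5307 -0.0719  0.084 ]]
[[ 0.6623 -0.073   0.084 ]
 [ 0.686  -0.2434  0.084 ]
 [ 0.5382 -0.2431  0.084 ]
 [ 0.535  -0.0764  0.084 ]]
[ 0.5972 -0.1557  0.084 ]
[ 0.6054 -0.159   0.084 ]
[ 0.6249 -0.0957  0.055 ] [ 0.6289 -0.1002  0.055 ]
[ 0.5809 -0.1025  0.055 ] [ 0.5862 -0.1079  0.055 ]
[ 0.6    -0.1513  0.055 ] [ 0.6057 -0.1562  0.055 ]
[ 0.5604 -0.1705  0.055 ] [ 0.5657 -0.1753  0.055 ]
[[-1.    -0.016  0.006]
 [-0.016  1.     0.001]
 [-0.006  0.001 -1.   ]] [-0.191  0.516  0.036  1.995 -0.03   0.625  1.452]
```

Emit:
send_rows([
  [[-0.3, -1, 0, 0, 0, 0.1], [-0.3, -1, 0, 0, 0, 0], [-0.3, -1, 0, 0, 0, 0], [-0.1, -0.8, 0, 0, 0, 0], [0, -0.4, 0, 0, 0, 0], [0, -0.1, 0, 0, 0, 0]],
], claw=0.3)

```text
clock: 8.0
ee_pos: [0.5481, -0.0933, 0.1501]
eef_rot: [-0.001, -0.009, 1.0, -0.004]
force: [0.9, 0.7, -0.6]
grip_width: 0.299
```

Emit:
send_rows([
  [[0.27, 0.53, -0.3, 0, 0, 0.1], [0, 0, -0.3, 0, 0, 0], [0, 0, -0.2, 0, 0, 0], [0, 0, 0, 0, 0, 0]],
])

```text
clock: 8.4
ee_pos: [0.5571, -0.0746, 0.1232]
eef_rot: [-0.002, -0.015, 1.0, -0.003]
force: [-0.1, 0.0, 0.4]
grip_width: 0.303
```

Emit:
send_rows([
  [[-0.03, -0.1, 0, 0, 0, 0], [0, 0, -0.2, 0, 0, 0], [0, 0, -0.1, 0, 0, 0]],
])

```text
clock: 8.7
ee_pos: [0.5563, -0.0763, 0.1136]
eef_rot: [-0.002, -0.017, 1.0, -0.003]
force: [-0.2, -0.1, -0.6]
grip_width: 0.3
```

```bash
python3 look.py a5
python3 - <<'E'
import cv2
from h import *
print(get_state()['ee_pos'])
a=cv2.imread("pics/a5s.png")[180:325,215:375];cv2.imwrite("pics/a5sz.png",cv2.resize(a,None,fx=4,fy=4,interpolation=2))
E
```

```text
8.8
[ 0.55620426 -0.07650264  0.11361714]
```

View pics/a5sz.png

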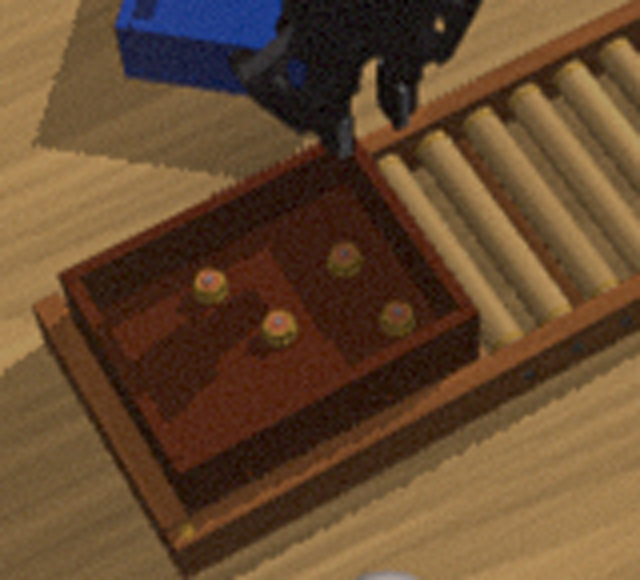

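Run:
```python
from h import *
for P in((.5562,-.0765,.114),(.5562,-.0765,.084),(.5562,-.0892,.084),(.5562,-.0638,.084)):
    u=proj("scene",P)[0];print(P,((u-[215,180]+.4)*4).round())
```

```text
(0.5562, -0.0765, 0.114) [367. 129.]
(0.5562, -0.0765, 0.084) [369. 160.]
(0.5562, -0.0892, 0.084) [347. 171.]
(0.5562, -0.0638, 0.084) [390. 150.]
```

The fingertips at (340,150) and (400,125) straddle the wall near the high corner, with barrel1 at (345,258) well clear. I'll go down in stages.

Emit:
send_rows([
  [[0, -0.05, -0.4, 0, 0, 0], [0, 0, -0.4, 0, 0, 0], [0, 0, -0.4, 0, 0, 0], [0, 0, -0.2, 0, 0, 0], [0, 0, 0, 0, 0, 0]],
])

```text
clock: 9.3
ee_pos: [0.5559, -0.0785, 0.0676]
eef_rot: [-0.002, -0.016, 1.0, -0.003]
force: [0.7, 0.3, -0.5]
grip_width: 0.302
```

Emit:
send_rows([
  [[0, 0.03, -0.2, 0, 0, 0], [0, 0, -0.08, 0, 0, 0], [0, 0, 0, 0, 0, 0]],
])

```text
clock: 9.6
ee_pos: [0.556, -0.0775, 0.0582]
eef_rot: [-0.002, -0.016, 1.0, -0.003]
force: [0.4, -0.4, 0.3]
grip_width: 0.3
```

```bash
python3 look.py a6
python3 - <<'E'
import cv2
a=cv2.imread("pics/a6s.png")[180:325,215:375];cv2.imwrite("pics/a6sz.png",cv2.resize(a,None,fx=4,fy=4,interpolation=2))
E
```

```text
9.7
```

View pics/a6sz.png

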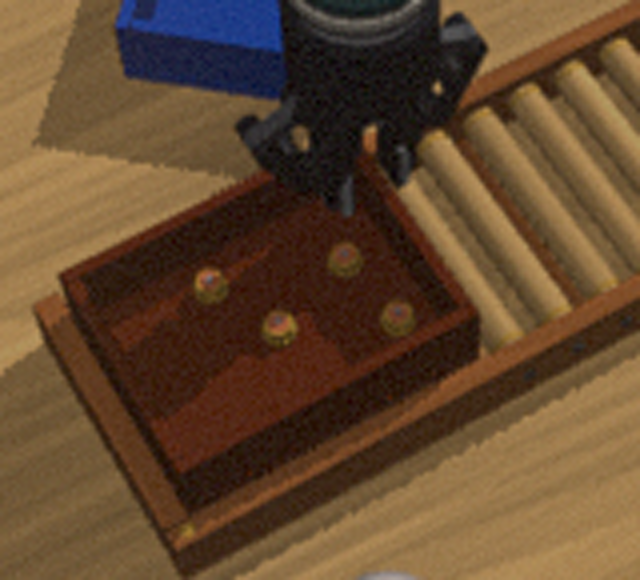

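The wall lies between the fingers, with the inner tip at (343,210) clear of the barrel at (345,258). I'll close.

Emit:
send_rows([
  [[0, 0, 0, 0, 0, 0], [0, 0, 0, 0, 0, 0], [0, 0, 0, 0, 0, 0], [0, 0, 0, 0, 0, 0], [0, 0, 0, 0, 0, 0], [0, 0, 0, 0, 0, 0]],
], claw=0)

```text
clock: 10.3
ee_pos: [0.5563, -0.0771, 0.0591]
eef_rot: [-0.002, -0.016, 1.0, -0.003]
force: [0.1, -0.3, -1.8]
grip_width: 0.083
```

```bash
cat > plan.py <<'E'
from h import *
s=get_state();q=s['eef_rot'];M=R.from_quat([*q[1:],q[0]]).as_matrix()
yw=.0277;Z=R.from_rotvec([0,0,yw])
r0=Z.apply([-.041,.081,0]) # placeholder
low=np.array([.666,-.2405,.034])
ax=Z.apply(np.array([1,1,0])/2**.5)
g0=np.array([.556,-.0775,.0582])
if __name__=="__main__":
    print(s['clock'],s['ee_pos'].round(4),s['grip_width'],s['force'].round(1),s['torque'].round(2))
    for t in np.arange(0,.56,.05):
        p=low+R.from_rotvec(ax*t).apply(g0-low)+np.array([0,8e-3*np.tan(t/2**.5)*1.0,0])
        print(round(t,2),p.round(4))
E
python3 plan.py
```

```text
10.3 [ 0.5563 -0.0771  0.0591] 0.0827272356293474 [ 0.1 -0.3 -1.8] [ 0.19 -0.01 -0.04]
0.0 [ 0.556  -0.0775  0.0582]
0.05 [ 0.5571 -0.0782  0.0678]
0.1 [ 0.5585 -0.0793  0.0772]
0.15 [ 0.5602 -0.0806  0.0866]
0.2 [ 0.5623 -0.0823  0.0958]
0.25 [ 0.5647 -0.0843  0.1049]
0.3 [ 0.5674 -0.0866  0.1138]
0.35 [ 0.5705 -0.0892  0.1225]
0.4 [ 0.5739 -0.0921  0.131 ]
0.45 [ 0.5775 -0.0952  0.1393]
0.5 [ 0.5815 -0.0987  0.1473]
0.55 [ 0.5857 -0.1024  0.1549]
```

Gripped (opening 0.083, about 7 mm). I'll start the tilt.

Emit:
send_rows([
  [[0.02, -0.01, 0.16, 0.16, 0.17, 0], [0.02, -0.01, 0.16, 0.16, 0.17, 0], [0.02, -0.02, 0.16, 0.16, 0.17, 0], [0.03, -0.02, 0.16, 0.16, 0.17, 0], [0, 0, 0, 0, 0, 0]],
])

```text
clock: 10.8
ee_pos: [0.558, -0.0792, 0.078]
eef_rot: [-0.039, -0.017, 0.999, 0.032]
force: [0.7, 0.4, -2.6]
grip_width: 0.083
```

```bash
cat > st.py <<'E'
from plan import *
M0=R.from_quat([-.016,1,-.003,-.002]).as_matrix()
rv=Z.inv().apply(R.from_matrix(M@M0.T).as_rotvec());t=(rv[0]+rv[1])/2**.5
p=low+R.from_rotvec(ax*t).apply(g0-low)+np.array([0,8e-3*np.tan(t/2**.5),0])
print("clock",s['clock'],"rot run",rv.round(3),"tilt",t.round(3),"pos",s['ee_pos'].round(4),"want",p.round(4),"diff mm",((p-s['ee_pos'])*1e3).round(1),"F",s['force'].round(1),"T",s['torque'].round(2),"grip",s['grip_width'].round(3))
E
python3 st.py
```

```text
Traceback (most recent call last):
  File "st.py", line 5, in <module>
    print("clock",s['clock'],"rot run",rv.round(3),"tilt",t.round(3),"pos",s['ee_pos'].round(4),"want",p.round(4),"diff mm",((p-s['ee_pos'])*1e3).round(1),"F",s['force'].round(1),"T",s['torque'].round(2),"grip",s['grip_width'].round(3))
                                                                                                                                                                                                                   ^^^^^^^^^^^^^^^^^^^^^
AttributeError: 'float' object has no attribute 'round'
```

```bash
sed -i "s/s\['grip_width'\].round(3)/s['grip_width']/" st.py; python3 st.py; python3 look.py a7
```

```text
clock 10.8 rot run [0.071 0.073 0.002] tilt 0.102 pos [ 0.558  -0.0792  0.078 ] want [ 0.5585 -0.0793  0.0776] diff mm [ 0.5 -0.1 -0.4] F [ 0.7  0.4 -2.6] T [-0.04 -0.24  0.01] grip 0.08337288400955463
10.9
```

View pics/a7.png

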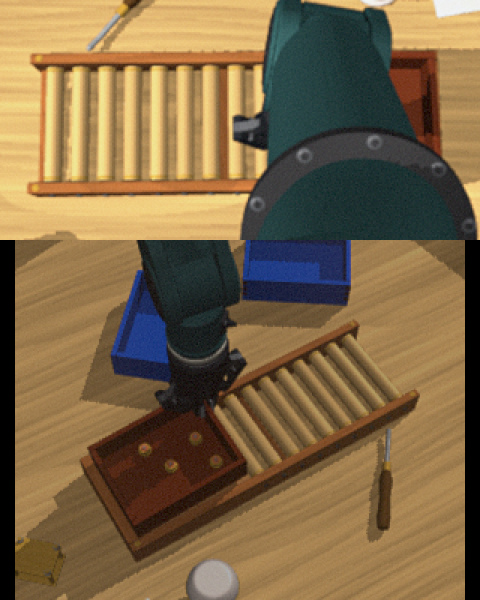

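Tilted 0.10 rad with the pivot tracking well, and the barrels have not slid yet. I'll continue.

Emit:
send_rows([
  [[0.04, -0.02, 0.15, 0.16, 0.17, 0], [0.03, -0.02, 0.15, 0.16, 0.17, 0], [0.03, -0.03, 0.15, 0.16, 0.17, 0], [0.03, -0.03, 0.15, 0.16, 0.17, 0], [0.04, -0.03, 0.15, 0.16, 0.17, 0], [0.04, -0.03, 0.15, 0.16, 0.17, 0], [0.04, -0.03, 0.15, 0.16, 0.17, 0], [0.04, -0.04, 0.15, 0.16, 0.17, 0], [0, 0, 0, 0, 0, 0]],
])

```text
clock: 11.8
ee_pos: [0.5645, -0.0871, 0.112]
eef_rot: [-0.109, -0.022, 0.989, 0.097]
force: [0.2, 0.5, -1.4]
grip_width: 0.083
```

```bash
python3 st.py; python3 look.py a8
```

```text
clock 11.8 rot run [0.203 0.213 0.011] tilt 0.295 pos [ 0.5645 -0.0871  0.112 ] want [ 0.5671 -0.0863  0.1129] diff mm [2.6 0.8 0.9] F [ 0.2  0.5 -1.4] T [-0.33 -0.42 -0.02] grip 0.08286498199984844
11.9
```

View pics/a8.png

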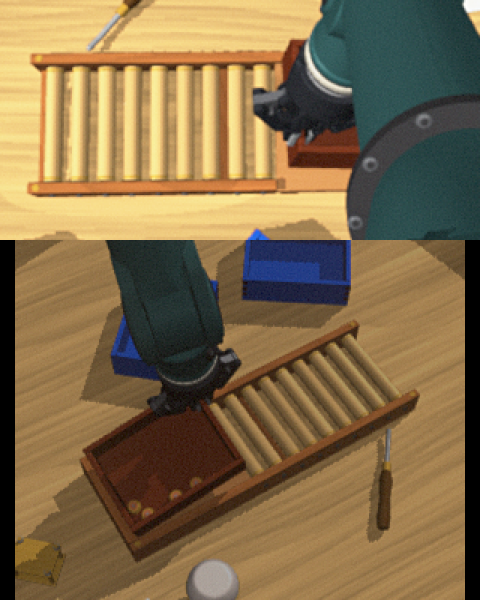

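All four barrels have slid to the fence-side wall, near the corner (composite 130-195, 485-512). I'll tilt further.

Emit:
send_rows([
  [[0.09, -0.03, 0.15, 0.17, 0.17, -0.01], [0.08, -0.04, 0.15, 0.17, 0.17, -0.01], [0.08, -0.04, 0.15, 0.17, 0.17, -0.01], [0.07, -0.04, 0.15, 0.17, 0.17, -0.01], [0.07, -0.05, 0.15, 0.17, 0.17, -0.01], [0.07, -0.05, 0.15, 0.17, 0.17, -0.01], [0.07, -0.05, 0.15, 0.17, 0.17, -0.01], [0.07, -0.05, 0.15, 0.17, 0.17, -0.01], [0, 0, 0, 0, 0, 0], [0, 0, 0, 0, 0, 0]],
])

```text
clock: 12.9
ee_pos: [0.5777, -0.0982, 0.1446]
eef_rot: [-0.18, -0.021, 0.97, 0.164]
force: [-0.5, 0.7, -1.5]
grip_width: 0.08
```

```bash
python3 st.py; python3 look.py a9
python3 - <<'E'
import cv2
a=cv2.imread("pics/a9s.png")[200:345,215:375];cv2.imwrite("pics/a9sz.png",cv2.resize(a,None,fx=4,fy=4,interpolation=2))
E
```

```text
clock 12.9 rot run [0.342 0.356 0.009] tilt 0.493 pos [ 0.5777 -0.0982  0.1446] want [ 0.5809 -0.0982  0.1462] diff mm [ 3.3 -0.   1.6] F [-0.5  0.7 -1.5] T [-0.47 -0.69  0.01] grip 0.07958948064315456
13.0
```

View pics/a9sz.png

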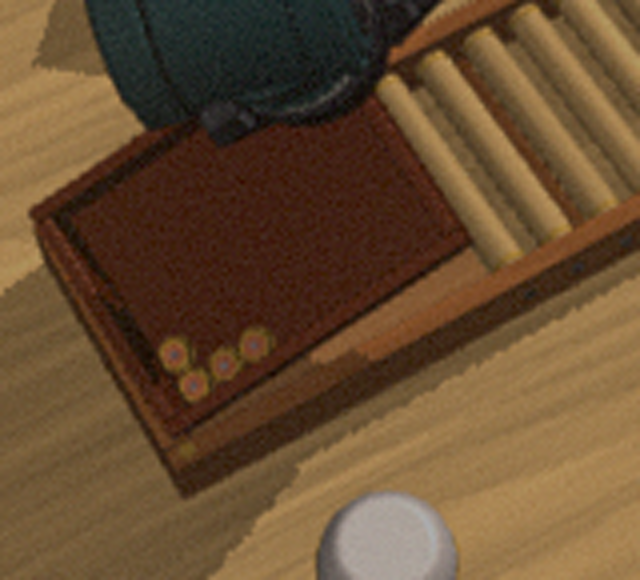

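View pics/a9t.png

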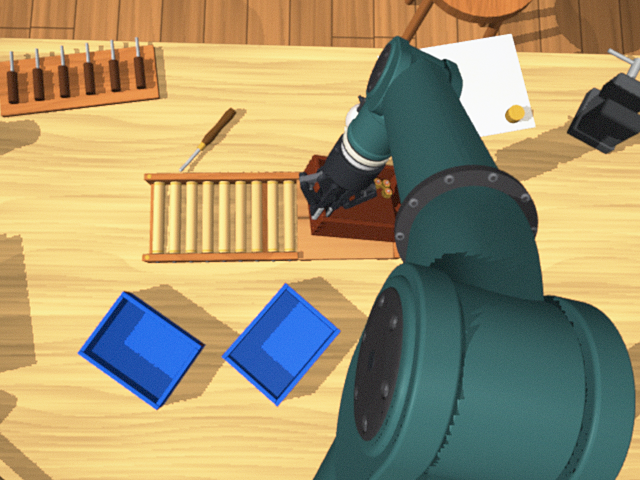

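Run:
```python
from h import *
for u in((178,435),(172,440),(470,240),(33,215)):
    print(u,ray("scene",u[0]/4-.4+215,u[1]/4-.4+200,.078).round(4))
Z=R.from_rotvec([0,0,.0277]);ax=Z.apply(np.array([1,1,0])/2**.5)
for low in ((.6627,-.238,.034),(.666,-.238,.034)):
  for l in((0,0,.05),(-.13,0,.05),(0,.17,.05)):
    P=np.array(low)+R.from_rotvec(ax*.493).apply(Z.apply(l));print(l,P.round(4),((proj("scene",P)[0]-[215,200]+.4)*4).round())
# references: end stop outer corner
print(((proj("scene",(.681,-.253,.042))[0]-[215,200]+.4)*4).round())
a=cv2.imread("pics/a9s.png")[270:330,225:315];cv2.imwrite("pics/a9c.png",cv2.resize(a,None,fx=8,fy=8,interpolation=2))
```

```text
(178, 435) [ 0.6824 -0.2493  0.078 ]
(172, 440) [ 0.6833 -0.2529  0.078 ]
(470, 240) [ 0.6601 -0.0764  0.078 ]
(33, 215) [ 0.5393 -0.2599  0.078 ]
(0, 0, 0.05) [ 0.6799 -0.2543  0.078 ] [166. 435.]
(-0.13, 0, 0.05) [ 0.5579 -0.2654  0.1216] [ 24. 206.]
(0, 0.17, 0.05) [ 0.6856 -0.0942  0.1349] [466. 241.]
(0, 0, 0.05) [ 0.6832 -0.2543  0.078 ] [169. 441.]
(-0.13, 0, 0.05) [ 0.5612 -0.2654  0.1216] [ 27. 211.]
(0, 0.17, 0.05) [ 0.6889 -0.0942  0.1349] [469. 246.]
[178. 465.]
```

View pics/a9c.png

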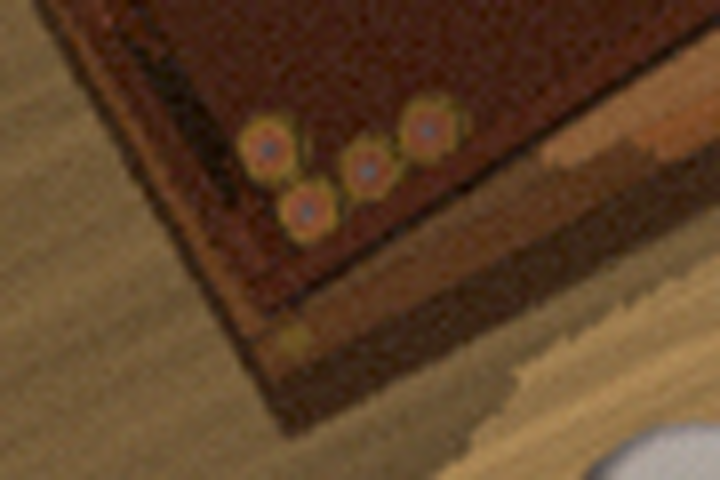

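The barrels are packed in the low corner: one in the corner itself, one beside it along the stop wall and two along the fence wall. The rim's low corner sits where it should, over the bay corner. I'll nudge the tray slightly towards the fence to seat it, then let it settle.

Emit:
send_rows([
  [[0.06, 0, 0, 0, 0, 0], [0.05, 0, 0, 0, 0, 0], [0, 0, 0, 0, 0, 0], [0, 0, 0, 0, 0, 0], [0, 0, 0, 0, 0, 0], [0, 0, 0, 0, 0, 0], [0, 0, 0, 0, 0, 0], [0, 0, 0, 0, 0, 0]],
])

```text
clock: 13.8
ee_pos: [0.5789, -0.0977, 0.1448]
eef_rot: [-0.182, -0.02, 0.969, 0.164]
force: [-0.7, -0.7, -1.0]
grip_width: 0.084
```

```bash
python3 st.py; python3 look.py b1
python3 - <<'E'
import cv2
a=cv2.imread("pics/b1s.png")[200:345,215:375];cv2.imwrite("pics/b1sz.png",cv2.resize(a,None,fx=4,fy=4,interpolation=2))
E
```

```text
clock 13.8 rot run [0.341 0.36  0.008] tilt 0.496 pos [ 0.5789 -0.0977  0.1448] want [ 0.5811 -0.0983  0.1465] diff mm [ 2.3 -0.6  1.8] F [-0.7 -0.7 -1. ] T [-0.58 -0.35 -0.05] grip 0.08405975722555561
13.9
```

View pics/b1sz.png

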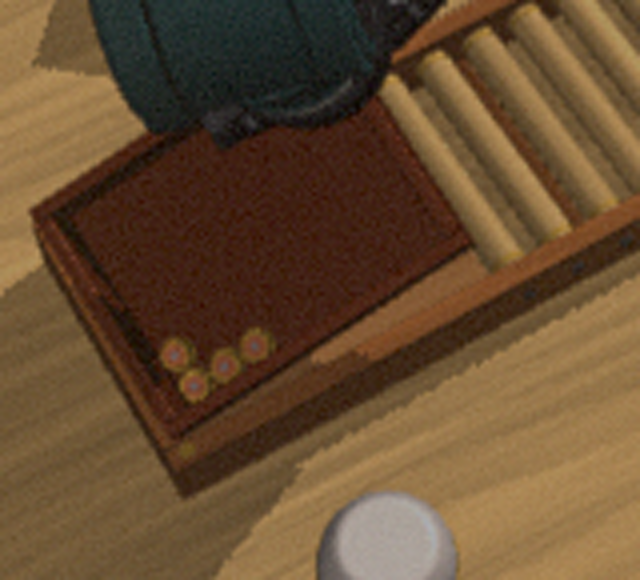

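View pics/b1s.png

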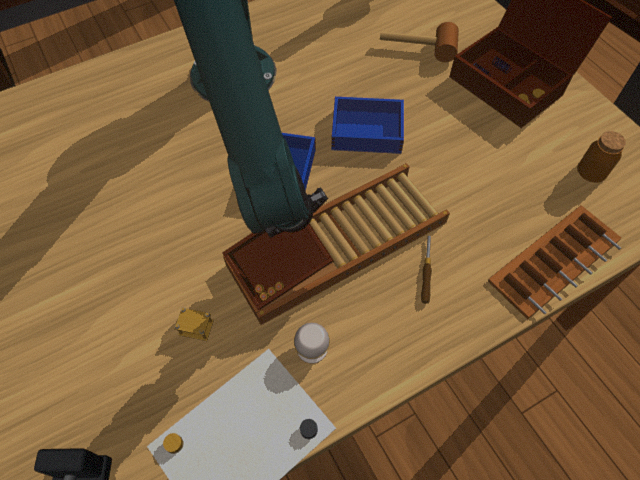

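The tray is tilted 0.50 rad and still. All four barrels are packed in the low corner (scene about 258-278, 285-298), and the egg, burnisher and movement are where they started. I'll hand in.

```bash
python3 -c "
from bench import *
print(hand_in(), get_state()['clock'])"
```

```text
the job is handed in; nothing more can be done
the job is handed in; nothing more can be done
```

I pushed the tray along the rollers with shut fingers until it was home against the end stop. There it stopped moving under about 10 N. I then pinched its +y wall near the high corner and tipped it about 0.50 rad towards the corner between end stop and back fence. I handed it in at about 14 s, still gripped and tilted.

- **Barrels:** the last picture shows all four packed in the low corner: one in the corner, one along the stop wall and two along the fence wall. They did not move between the last two pictures, 0.9 s apart. The fingers kept clear of the barrels in every picture I took.
- **Forces and bystanders:** the tool forces I read while holding were under 2 N. The egg, burnisher and movement look unmoved.
- **What disagreed:** the two cameras differ by about 4–5 mm. The final tool position was 2–3 mm off my pivot model in x and z. The low corner's underside is hidden by the fence, so I judged it seated from the visible rim corner, which fitted to within a few millimetres.

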